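Brass cup onto the drying peg, air to half

TASK

The rinsed brass cup lying in the wooden cradle has to dry: turn it mouth down and lower it, without dropping it, over the empty peg of the drying tray until its rim rests on the peg's base all round, and let go. Then push the air valve's lever from where it leans until it stands straight up (half open). Leave the cup on the other peg and the other loose things where they are.

Things in the scene. Friction and masses are not known exactly. Their poses are not given: they have to be found in the camera images.
- cup: Brass cup with a solid stem at its closed end, 130 mm long, 200 g, lying in the cradle. Origin: free end of the stem, on the axis; +x along the axis to the mouth. Stem 22 mm diameter, x = 0 to 45 mm. Cup 56 mm diameter from there, 62 mm at the mouth, x = 130 mm; wall 3 mm, inside 50 mm wide, 81 mm deep. At first x is level, pointing ahead and left (30 to 80 degrees from the world's x).
- cup_stem (a point): Point on the cup's axis in the stem, 18 mm from the stem's free end: a place to grip.
- cup_mouth (a point): Centre of the cup's mouth, in the plane of the rim.
- cradle: Fixed wooden V-shaped cradle, 70 mm long (its x) by 90 mm wide, 67 mm high; it holds the cup's round wall with the cup's axis 55 mm above the table, along the cradle's x. Origin: centre of the underside.
- tray: Fixed flat steel drying tray on the table, 160 mm (its x) by 400 mm (its y), 12 mm thick. It carries the two pegs, 160 mm apart in its y, and at its left (+y) end the air valve. Origin: centre of the underside.
- peg: The empty peg, fixed: grey round base, 90 mm diameter, 10 mm high, standing on the tray, and a white upright peg of 30 mm diameter whose tapered tip (16 mm) is 80 mm above the underside of the base. Origin: centre of the base's underside, z up. It may be the left or the right peg.
- peg2: The occupied peg, same shape and origin as the empty one; cup2 sits on it.
- cup2: A second cup, same shape and axes as the first, already mouth down on peg2, its stem end 140 mm above that peg's origin. Leave it.
- lever (a joint): Angle of the air valve's lever: 0 = straight up (half open), negative = leaning towards the robot (tray's -x), positive = leaning away; limits -0.85 to 0.85 rad. It starts leaning towards the robot and stays where it is left; about 1.5 N at the tip moves it.
- lever_tip (a point): Centre of the black ball (28 mm diameter) at the lever's end, 115 mm from the hinge; the rod is steel, 12 mm diameter.
- lever_hinge (a point): Point on the lever's hinge axis (the tray's y axis), 57 mm above the table, on the brass valve block (60 x 34 x 50 mm).
- jar: White open plastic jar, bystander, 80 mm diameter, 85 mm high; origin under its centre.
- jarlid: White jar lid, bystander, 86 mm diameter, 14 mm thick; origin under its centre.
- sleeve: Brass sleeve standing on end, bystander, 48 mm diameter, 60 mm high; origin under its centre.
- coil: Copper coil standing on end, bystander, 78 mm diameter, 64 mm high; origin under its centre.
- brush: Small brush lying on the table, bystander; origin under it, its length along its x.
Not all that is in view belongs to the job. Leave any red or turquoise look-alike of the cup alone. What is shaped like the cup2 but turquoise is not meant.

How it is judged (in metres and radians):
On the way, in this order (a step that is already met when the one before it is completed fails the run):
1. the cup sits mouth down on the empty peg, rim on its base, let go (z of cup_mouth in the frame of peg below 0.016 m and horizontal distance between cup_mouth and peg below 0.018 m and angle between cup's own x axis and vertical above 3.02159 rad and contact force between the fingers and cup below 0.1 N), for 0.2 s.
2. then the air lever stands straight up (value of joint lever between -0.14 and 0.14 rad), for 0.2 s.
At the end, for the whole second after the job is handed in: The cup is mouth down on the peg that was empty, rim within 6 mm of the base and 18 mm of the peg axis, axis within 7 degrees of vertical, let go, at rest; the lever is within 0.14 rad (8 degrees) of straight up, at rest; the second cup is still seated on its own peg (all of step 1 and all of step 2 and linear speed of cup below 0.02 m/s and velocity of joint lever between -0.05 and 0.05 rad/s and z of cup2_mouth in the frame of peg2 below 0.016 m and horizontal distance between cup2_mouth and peg2 below 0.018 m and angle between cup2's own x axis and vertical above 3.02159 rad); the robot touches nothing.
It fails at once if the cup is dropped onto the peg (faster than 0.5 m/s over the peg with no finger holding it) (horizontal distance between cup_mouth and peg below 0.045 m and contact force between the fingers and cup below 0.1 N and linear speed of cup above 0.5 m/s).
It fails at once if the second cup or another loose thing (jar, lid, sleeve, coil, brush) is moved by more than 30 mm (distance of any of cup2, jar, jarlid, sleeve, coil, brush from where it was at the start of the episode above 0.03 m).
It also fails if it takes over 64 s, if anything falls off the work surface, if the arm or the gripper's body presses on something with over 40 N, if the wrist force passes 120 N, or if a joint passes its speed limit or range.

ROBOT

A 7-joint arm with a two-finger parallel gripper is mounted at the origin on the work surface. World frame = base frame: x ahead of the robot, y to its left, z up, the work surface at z = 0. Lengths are in m, angles in degrees, forces in N, time in s.
With the tool pointing down it reaches from about 0.4 to 0.925 m from the base axis. Payload 5.6 kg.
Tool frame: the origin (TCP) lies where the fingers leave the gripper's body, on its centre line; the fingertips stand 73 mm ahead of it and the grasp point (between the pads) lies 54 mm ahead of it (robot.tip_reach is the distance from the TCP to the fingertips, in m); z points along the fingers, y is the line along which they close (so a half turn about z gives the same grasp; the last joint's range is limited). The gripper opens to 85 mm and grips with 20 to 120 N. Pads are 22 mm wide; open, the fingers measure 114 mm over their backs; the gripper's body (76 mm by 85 mm) begins 54 mm behind the grasp point. The pads swing forward as they close: fully open they stand 13 mm farther back than shut.
Start: joints at [-76.719, 26.786, -0.665, 91.828, 0.344, 61.387, -3.226], TCP at [0.176, 0.626, 0.304] pointing down, gripper open.
Joint ranges: [-144.91, 144.91], [-17.63, 115.5], [-89.93, 88.59], [15.96, 139.68], [-74.01, 254.01], [8.47, 105.57], [-167.45, 167.45]. Speed limits (degrees/s): [147.25, 147.25, 180, 180, 180, 180, 180].

INTERFACE

Orientations are given as [roll, pitch, yaw] about the fixed x, y, z axes, in that order (R = Rz(yaw) Ry(pitch) Rx(roll)).
In Python, from plant import robot gives the robot as it stands.
- The arm moves only by the tool step_arm, never from a script. Its argument "deltas" is a list of rows, each an object of numbers: "dx", "dy", "dz": the shift along the tool's x, y, z in mm; "wx", "wy", "wz": the turn, a rotation vector about the tool's x, y, z in rad. A call has 1 to 10 rows; each row shifts and turns the commanded pose from where the row before left it, along the tool's axes as they then stand; what a row does not reach is not made up. A row lasts 1/12 s, in which the tool goes at most 41.7 mm and 7.16 degrees, less where a joint would pass 70% of its speed; a pose out of reach is approached as far as the arm can. A call with a gripper value outside its range is refused whole. "jaw" is the opening, from -1 (shut) to 1 (fully open), set as the call begins (left out, the last holds). The fingers move at their own pace and stop on an object; the grip force is fixed at half the most. Time passes only in rows, so rows that do not move let the fingers close. It gives the time, the measured TCP pose, the force, the opening and the grip force at its end, in the units of the state.
- robot.state(): the state, without advancing time (a new reading comes with each control period).
- robot.capture(name): name is "scene" or "top" or "wrist"; returns a dict with "img" (480x640x3 uint8, red, green, blue), "mtx" (3x3 intrinsics, pixels), "camera_from_world" (4x4, takes a point from world to camera coordinates); the wrist camera has in their place "T_tool_cam" (4x4, takes a point from camera to tool coordinates, whose origin is the TCP and whose axes are the flange's). Camera axes: x right, y up, looking along -z (the intrinsics and any distortion apply to the point x, -y, -z); pixel columns grow to the right and rows downward; lengths in m; the calibration is good to about 2 mm. The wrist camera is an equidistant fisheye: a pixel r from the principal point sees the ray r / f radians off the axis. A picture is of the moment at which its call begins: read the wrist's pose just before it. There is no depth.
- robot.hand_in(): hands the job in; it is judged then, once.
Trained networks look in the newest picture that a camera, given by its name, has taken for a name from the list of things; names that differ only in an ending like _2 or _b are one class to them, and where a whole thing is asked for, a point or a joint stands for the part that bears it (a point fixed in the world has none). Each returns a list of dicts, best first, with "score" (0 to 1); they miss things now and then, are a little off and sometimes report something else, mostly with a low value. They report only what shows in the picture. A call takes as long as a camera call. They do not tell look-alikes from the thing itself.
- robot.find_in(thing, camera): "box" ([left, top, right, bottom] in pixels, round what is visible of it).
- robot.trace(thing, camera): "pixels" (480x640 bool, what is visible of it) and "box" ([left, top, right, bottom] in pixels, round what is visible of it).
- robot.spot_point(thing, camera): "pixel" ([column, row] in pixels: a listed point, or the origin of a listed thing).
The state is a dict: "t": time; "joint_positions": joint angles; "joint_vel": joint speeds; "joint_efforts": joint torques, N m; "tcp_pos": TCP position; "ee_rot": TCP orientation; "wrist_force": force on the tool from outside, world axes, zero at the start; "ft_torque": the same for the moment, N m; "width": opening from 0.0 (shut) to 1.0 (fully open); "grasp_force": force on a finger pad.
Only numpy, scipy, OpenCV 4.12 (cv2) and the standard library are available. Lean on these libraries where they do the work, as an engineer would, in place of code of your own. Each camera call takes 0.05 s, during which the arm holds its last target. There are 200 camera calls.

## Working session

There is one attempt and no reset: what is moved stays moved. The work goes in short steps, Python scripts to look and compute and a tool call to move; the robot and the scene stay as the last step left them, time stands still between calls to the robot, and variables do not carry over. Pictures are saved under pics/ and viewed, at most 10 in all, crops included, and the job is handed in when it is done.

Besides the shell and the picture viewer there is one more tool, called after "Emit:" by a JSON object that holds its "name" and its "arguments". step_arm: Moves the arm, as the interface text tells. Its arguments: {"type":"object","properties":{"deltas":{"type":"array","items":{"type":"object","properties":{"dx":{"type":"number"},"dy":{"type":"number"},"dz":{"type":"number"},"wx":{"type":"number"},"wy":{"type":"number"},"wz":{"type":"number"}}}},"jaw":{"type":"number"}},"required":["deltas"]}

```bash
mkdir -p pics; ls; cat > h.py <<'E'
import numpy as np, cv2
from plant import robot
from scipy.spatial.transform import Rotation as R
def cap(n):
    c=robot.capture(n); return c
def ray(c,px):
    K=np.array(c["mtx"]);T=np.array(c["camera_from_world"])
    d=np.linalg.inv(K)@[px[0],px[1],1]; d=np.array([d[0],-d[1],-d[2]])
    Rm=T[:3,:3]; o=-Rm.T@T[:3,3]; return o,Rm.T@d
def atz(c,px,z):
    o,d=ray(c,px); return o+d*(z-o[2])/d[2]
def tri(rs):
    A=np.zeros((3,3));b=np.zeros(3)
    for o,d in rs:
        d=d/np.linalg.norm(d);P=np.eye(3)-np.outer(d,d);A+=P;b+=P@o
    p=np.linalg.solve(A,b)
    return p,[np.linalg.norm((np.eye(3)-np.outer(d,d)/(d@d))@(p-o)) for o,d in rs]
def proj(c,p):
    T=np.array(c["camera_from_world"]);q=T[:3,:3]@p+T[:3,3];u=np.array(c["mtx"])@[q[0],-q[1],-q[2]];return u[:2]/u[2]
E
python3 - <<'E'
from h import *
print(robot.state())
ims=[]
for n in("scene","top"):
    c=cap(n); cv2.imwrite(f"pics/{n}0.png",c["img"][:,:,::-1])
    T=c["camera_from_world"]; print(n,-np.array(T)[:3,:3].T@np.array(T)[:3,3])
    for t in("cup_stem","cup_mouth","peg","peg2","cup","cup2","lever_tip","lever_hinge","tray","cradle"):
        print(n,t,[(np.round(d["pixel"]).tolist(),round(d["score"],2)) for d in robot.spot_point(t,n)][:4])
E
```

```text
pics
{'t': 0.0, 'joint_positions': array([-76.71949188,  26.83550863,  -0.66552649,  91.8810021 ,
         0.34401161,  61.38775415,  -3.22541495]), 'joint_vel': array([-0.00168129, -0.00413329,  0.03858976, -0.07420416,  0.00354234,
       -0.04631596, -0.0048565 ]), 'joint_efforts': array([ 4.69285569e-04, -5.32393205e+01,  2.18316622e-02, -2.51295608e+01,
        1.13853643e-02,  7.87577679e-03,  7.25133532e-06]), 'tcp_pos': array([0.17630659, 0.62518067, 0.30294321]), 'ee_rot': array([-1.79897957e+02,  7.02500909e-03,  1.64253221e+02]), 'wrist_force': array([ 1.02928829, -0.01349552,  0.81777855]), 'ft_torque': array([-0.03602879,  0.05112965, -0.01822709]), 'grasp_force': 0.0, 'width': 1.0007839182425027}
scene [0.77858376 0.44018252 1.00053698]
scene cup_stem [([338.0, 142.0], 0.89), ([228.0, 146.0], 0.67), ([241.0, 184.0], 0.6)]
scene cup_mouth [([240.0, 220.0], 0.88), ([187.0, 156.0], 0.87), ([305.0, 135.0], 0.7), ([244.0, 219.0], 0.27)]
scene peg [([276.0, 289.0], 0.63), ([317.0, 339.0], 0.56)]
scene peg2 [([276.0, 289.0], 0.63), ([317.0, 339.0], 0.56)]
scene cup [([317.0, 3
[... 619 characters left out ...]
 208.0], 0.55)]
top peg [([276.0, 194.0], 0.8), ([335.0, 194.0], 0.6), ([444.0, 234.0], 0.21)]
top peg2 [([276.0, 194.0], 0.8), ([335.0, 194.0], 0.6), ([444.0, 234.0], 0.21)]
top cup [([271.0, 186.0], 0.85), ([133.0, 237.0], 0.85), ([447.0, 234.0], 0.76), ([424.0, 348.0], 0.7)]
top cup2 [([271.0, 186.0], 0.85), ([133.0, 237.0], 0.85), ([447.0, 234.0], 0.76), ([424.0, 348.0], 0.7)]
top lever_tip [([371.0, 131.0], 0.73), ([279.0, 192.0], 0.72), ([286.0, 194.0], 0.7), ([210.0, 204.0], 0.55)]
top lever_hinge [([221.0, 193.0], 0.85), ([208.0, 205.0], 0.38), ([305.0, 268.0], 0.27), ([282.0, 192.0], 0.17)]
top tray [([285.0, 194.0], 0.66)]
top cradle [([413.0, 215.0], 0.63), ([280.0, 190.0], 0.59)]
```

View pics/scene0.png

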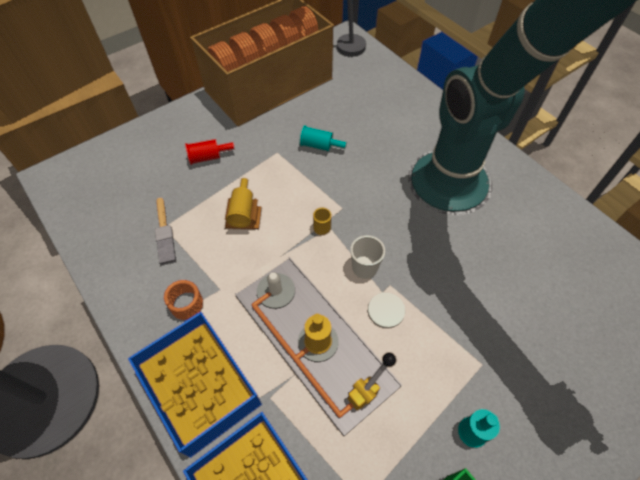

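View pics/top0.png

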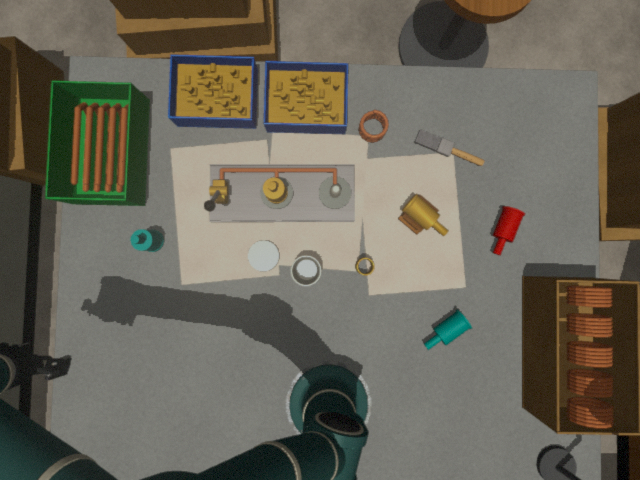

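Scene: the brass cup in the cradle is at scene (242,205) / top (425,213). Empty peg at scene (276,285) / top (336,190), brass cup2 on its peg at scene (317,335) / top (275,188), lever ball at scene (389,360) / top (209,205). The red cup at (205,151) and the turquoise ones at (320,139) and (478,428) are look-alikes. Next I'll fit model silhouettes to the masks and confirm with one crop.

```bash
cat > fit.py <<'E'
from h import *
from scipy.optimize import minimize
a=np.linspace(0,2*np.pi,40)
def frust(x0,r0,x1,r1): return np.vstack([np.c_[np.full(40,x),r*np.cos(a),r*np.sin(a)] for x,r in((x0,r0),(x1,r1))])
CUP=[frust(0,.011,.05,.011),frust(.045,.028,.120,.028),frust(.12,.031,.13,.031)]
def rend(c,parts,f):
    m=np.zeros((480*4,640*4),np.uint8)
    for P in parts:
        q=np.array([proj(c,f(p)) for p in P]); cv2.fillConvexPoly(m,cv2.convexHull(((q+.5)*4).astype(np.int32)),1)
    return cv2.resize(m.astype(np.float32),(640,480),interpolation=cv2.INTER_AREA)
def pick(thing,n,near):
    L=[d for d in robot.trace(thing,n)]
    def dist(d): ys,xs=np.nonzero(d["pixels"]); return np.hypot(xs.mean()-near[0],ys.mean()-near[1])
    d=min(L,key=dist); print(thing,n,d["box"],round(d["score"],2),int(d["pixels"].sum())); return d["pixels"].astype(np.float32)
def fit(cs,ms,parts,f,x0,scale):
    def cost(x):
        s=0
        for c,m in zip(cs,ms):
            r=rend(c,parts,lambda p:f(x0+x*scale,p)); s+=1-np.minimum(r,m).sum()/np.maximum(r,m).sum()
        return s
    n=len(x0); S=np.vstack([np.zeros(n),np.eye(n)])
    r=minimize(cost,np.zeros(n),method="Nelder-Mead",options=dict(initial_simplex=S,maxfev=150,xatol=.01,fatol=1e-4))
    return x0+r.x*scale,r.fun
def fcup(x,p):
    c,s=np.cos(x[2]),np.sin(x[2]); return np.array([x[0]+c*p[0]-s*p[1],x[1]+s*p[0]+c*p[1],.055+p[2]])
PEG=[frust(0,.045,.01,.045),frust(.01,.015,.068,.015),frust(.068,.015,.08,.008)]
def fpeg(x,p): return np.array([x[0]+p[1],x[1]+p[2],.012+p[0]])
E
python3 - <<'E'
from fit import *
S=cap("scene");T=cap("top");cs=[S,T]
def both(c1,c2,z): print("  atz",np.round(atz(S,c1,z),4)[:2],np.round(atz(T,c2,z),4)[:2])
both((240,220),(409,204),.055)
ms=[pick("cup","scene",(242,205)),pick("cup","top",(425,213))]
g=atz(T,(447,234),.055)
x,e=fit(cs,ms,CUP,fcup,np.array([g[0],g[1],np.radians(55)]),np.array([.01,.01,.15]));print("cup",x,np.degrees(x[2]),e)
X=x
mp=[pick("peg","scene",(276,289)),pick("peg","top",(335,192))]
g=atz(T,(335,194),.012)
p,e=fit(cs,mp,PEG,fpeg,g[:2],np.array([.006,.006]));print("peg",p,e)
for i in (0,1): print(fit([cs[i]],[mp[i]],PEG,fpeg,g[:2],np.array([.006,.006])),fit([cs[i]],[ms[i]],CUP,fcup,X,np.array([.006,.006,.1])))
for t,near in(("lever_tip",((388,360),(209,205))),):
    for n,q in zip(("scene","top"),near):
        m=pick(t,n,q)
    print(tri([ray(S,(388.5,359.5)),ray(T,(209,205))]))
print("cup2 mouthcentre",tri([ray(S,(317,317)),ray(T,(271,186))]))
both((363,392),(221,193),.057)
for t,q in(("jar",(367,257)),("jarlid",(387,309)),("sleeve",(321,221)),("tray",(312,339)),("coil",(183,299))):
    print(t,[(np.round(d["pixel"]).tolist(),round(d["score"],2)) for d in robot.spot_point(t,"top")][:3],[np.round(atz(T,d["pixel"],0),3)[:2] for d in robot.spot_point(t,"top")][:1])
# crop
im=[]
for c,m,ctr in zip(cs,ms,((255,235),(390,205))):
    v=c["img"][:,:,::-1].copy()
    for M,col in((rend(c,CUP,lambda q:fcup(X,q)),(0,0,255)),(rend(c,PEG,lambda q:fpeg(p,q)),(0,255,0))):
        v=cv2.resize(v,(2560,1920),interpolation=cv2.INTER_CUBIC) if v.shape[0]==480 else v
        k,_=cv2.findContours((cv2.resize(M,(2560,1920))>.5).astype(np.uint8),0,1);cv2.drawContours(v,k,-1,col,1)
    u,w=ctr[0]*4,ctr[1]*4; im.append(v[w-290:w+290,u-200:u+200] if c is S else v[w-290:w+290,u-300:u+100+0])
cv2.imwrite("pics/crop.png",np.hstack(im))
E
```

```text
atz [ 0.5476 -0.1973] [ 0.5437 -0.201 ]
cup scene [187.8, 141.1, 231.2, 164.3] 0.78 736
cup top [401.0, 192.8, 450.5, 236.9] 0.91 882
cup [ 0.46861464 -0.29989317  0.88179354] 50.523048390297035 1.047968864440918
peg scene [254.7, 273.5, 300.5, 308.2] 0.7 1046
peg top [316.1, 177.5, 350.6, 211.4] 0.86 864
peg [ 0.5756064  -0.00168056] 0.19514352083206177
(array([ 0.57705752, -0.00156542]), np.float64(0.09496200084686279)) (array([ 0.46861464, -0.29989317,  0.88179354]), np.float64(1.0))
(array([ 0.57523363, -0.00175682]), np.float64(0.08513146638870239)) (array([ 0.46861464, -0.29989317,  0.88179354]), np.float64(0.047968924045562744))
lever_tip scene [365.7, 350.4, 396.3, 388.9] 0.95 363
lever_tip top [203.5, 190.0, 222.1, 213.1] 0.48 184
(array([0.51928864, 0.30622013, 0.15880407]), [np.float64(0.0013106005983091692), np.float64(0.0013106005983093368)])
cup2 mouthcentre (array([0.57147306, 0.15696971, 0.1514896 ]), [np.float64(0.0025643650235555723), np.float64(0.0025643650235556066)])
  atz [0.5737 0.3078] [0.5612 0.3007]
jar [([304.0, 266.0], 0.9)] [array([0.37 , 0.076])]
jarlid [([262.0, 257.0], 0.96)] [array([0.394, 0.194])]
sleeve [([362.0, 265.0], 0.6), ([444.0, 233.0], 0.43)] [array([ 0.376, -0.082])]
tray [([284.0, 195.0], 0.98)] [array([0.567, 0.139])]
coil [([369.0, 131.0], 0.95)] [array([ 0.753, -0.096])]
```

View pics/crop.png

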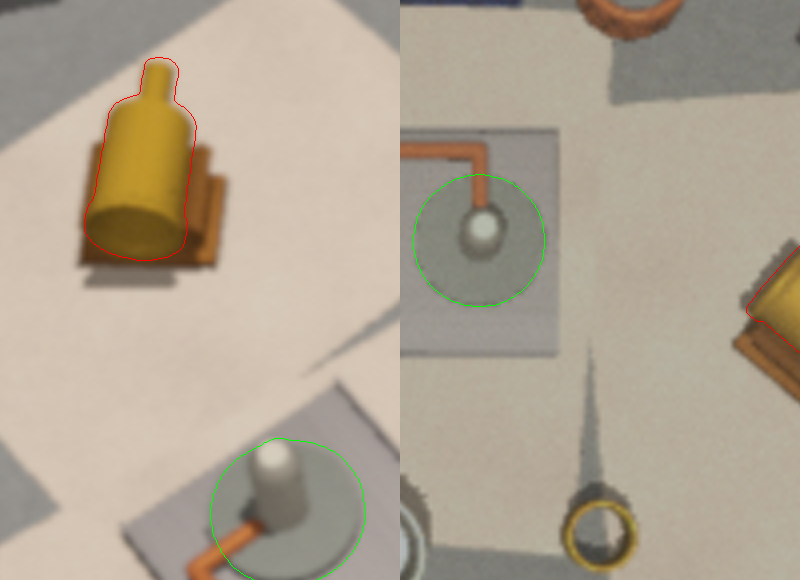

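The crop shows the brass cup lying in the wooden cradle (scene 242,205) and the fitted outlines sit well on the cup and the empty peg. The red and turquoise ones are in no cradle, so this is the cup meant. The mask picked for the cup in the scene view was the red one, but the top-view fit overlays correctly in both views.

Plan: grip the stem with the tool tilted 50° from vertical along the cup's axis. Then turn it so that it ends over the peg with the tool 40° from vertical, pointing outward.

```bash
cat >> h.py <<'E'
YAW=np.radians(50.5);STEM=np.array([.4686,-.2999,.055]);PEGP=np.array([.576,-.0017,.012])
AX=np.array([np.cos(YAW),np.sin(YAW),0])
def graspR(b=50,ax=AX):
    b=np.radians(b);s,c=np.sin(b),np.cos(b);Z=np.array([0,0,1.])
    z=s*ax-c*Z;x=c*ax+s*Z;return np.column_stack([x,np.cross(z,x),z])
def finR(b=50,phi=0):
    b=np.radians(b);s,c=np.sin(b),np.cos(b);p=np.radians(phi);a=-np.array([np.cos(p),np.sin(p),0]);Z=np.array([0,0,1.])
    z=-s*Z-c*a;x=-c*Z+s*a;return np.column_stack([x,np.cross(z,x),z])
def cur():
    s=robot.state();return np.array(s["tcp_pos"]),R.from_euler("xyz",s["ee_rot"],degrees=True).as_matrix()
def delta(p,Rt=None):
    q,Rc=cur();v=Rc.T@(np.array(p)-q)*1000
    print("trans first, tool mm",np.round(v,1),"rows>=",round(np.linalg.norm(v)/41.7,1))
    if Rt is not None:
        w=R.from_matrix(Rc.T@Rt).as_rotvec();print("rotvec rad",np.round(w,3),"rows>=",round(np.degrees(np.linalg.norm(w))/7.16,1),"trans after rot",np.round(Rt.T@(np.array(p)-q)*1000,1))
E
python3 - <<'E'
from h import *
delta([.55,.12,.36])
G=graspR();g=STEM+.016*AX;print("grasp tcp",g-.054*G[:,2], "pre",g-.154*G[:,2])
delta(g-.154*G[:,2]+[0,0,.1],G)
q,Rc=cur();print(R.from_matrix(Rc.T@graspR(0)).as_rotvec())
E
```

```text
trans first, tool mm [-496.8 -385.2  -56.1] rows>= 15.1
grasp tcp [ 0.45246499 -0.31947334  0.08971053] pre [ 0.40373857 -0.37858321  0.15398929]
trans first, tool mm [-491.4 -904.8   49.9] rows>= 24.7
rotvec rad [-0.858  0.56   1.839] rows>= 16.8 trans after rot [-443.3  814.1 -450.7]
[4.15972001e-05 3.71109849e-05 1.98529690e+00]
```

Emit:
{"name": "step_arm", "arguments": {"deltas": [{"dx": -33, "dy": -25, "dz": -4}, {"dx": -33, "dy": -25, "dz": -4}, {"dx": -33, "dy": -25, "dz": -4}, {"dx": -33, "dy": -25, "dz": -4}, {"dx": -33, "dy": -25, "dz": -4}, {"dx": -33, "dy": -25, "dz": -4}, {"dx": -33, "dy": -25, "dz": -4}, {"dx": -33, "dy": -25, "dz": -4}, {"dx": -33, "dy": -25, "dz": -4}, {"dx": -33, "dy": -25, "dz": -4}], "jaw": 1}}

```text
invalid input
```

Emit:
{"name": "step_arm", "arguments": {"deltas": [{"dx": -33, "dy": -27, "dz": -4}, {"dx": -33, "dy": -27, "dz": -4}, {"dx": -33, "dy": -27, "dz": -4}, {"dx": -33, "dy": -27, "dz": -4}, {"dx": -33, "dy": -25, "dz": -4}, {"wz": 0.1}, {"wz": 0.12}, {"wz": 0.12}, {"wz": 0.12}, {"wz": 0.12}]}}

```text
invalid input
```

Emit:
{"name": "step_arm", "arguments": {"deltas": [{"wz": 0.12}, {"wz": 0.12}, {"wz": 0.12}, {"wz": 0.12}, {"wz": 0.12}, {"wz": 0.12}, {"wz": 0.12}, {"wz": 0.12}, {"wz": 0.12}, {"wz": 0.12}]}}

```text
invalid input
```

```bash
python3 - <<'E'
from h import *
s=robot.state();print(s["t"],s["joint_positions"].round(1),s["tcp_pos"],s["ee_rot"])
G=graspR();g=STEM+.016*AX
delta(g-.154*G[:,2]+[0,0,.1],G)
E
```

```text
2.0 [-76.7  26.8  -0.7  91.8   0.3  61.4  -3.2] [0.17642587 0.62559996 0.30388475] [-1.79999596e+02  2.66430539e-03  1.64249134e+02]
trans first, tool mm [-491.4 -904.8   49.9] rows>= 24.7
rotvec rad [-0.858  0.56   1.839] rows>= 16.8 trans after rot [-443.3  814.1 -450.7]
```

Emit:
{"name": "step_arm", "arguments": {"deltas": [{"dx": -33, "dy": -25, "dz": -4, "wx": 0, "wy": 0, "wz": 0}, {"dx": -33, "dy": -25, "dz": -4, "wx": 0, "wy": 0, "wz": 0}, {"dx": -33, "dy": -25, "dz": -4, "wx": 0, "wy": 0, "wz": 0}, {"dx": -33, "dy": -25, "dz": -4, "wx": 0, "wy": 0, "wz": 0}, {"dx": -33, "dy": -25, "dz": -4, "wx": 0, "wy": 0, "wz": 0}, {"dx": -33, "dy": -25, "dz": -4, "wx": 0, "wy": 0, "wz": 0}, {"dx": -33, "dy": -25, "dz": -4, "wx": 0, "wy": 0, "wz": 0}, {"dx": -33, "dy": -25, "dz": -4, "wx": 0, "wy": 0, "wz": 0}, {"dx": -33, "dy": -25, "dz": -4, "wx": 0, "wy": 0, "wz": 0}, {"dx": -33, "dy": -25, "dz": -4, "wx": 0, "wy": 0, "wz": 0}], "jaw": 1}}

```text
t: 2.83
tcp_pos: [0.4271, 0.2936, 0.3445]
ee_rot: [179.9, 0.0, 164.3]
wrist_force: [0.2, 1.4, -0.5]
width: 0.998
grasp_force: 0.0
```

Emit:
{"name": "step_arm", "arguments": {"deltas": [{"dx": -33, "dy": -27, "dz": -4, "wx": 0, "wy": 0, "wz": 0}, {"dx": -33, "dy": -27, "dz": -4, "wx": 0, "wy": 0, "wz": 0}, {"dx": -33, "dy": -27, "dz": -4, "wx": 0, "wy": 0, "wz": 0}, {"dx": -33, "dy": -27, "dz": -4, "wx": 0, "wy": 0, "wz": 0}, {"dx": -33, "dy": -27, "dz": -4, "wx": 0, "wy": 0, "wz": 0}, {"dx": 0, "dy": 0, "dz": 0, "wx": 0, "wy": 0, "wz": 0.12}, {"dx": 0, "dy": 0, "dz": 0, "wx": 0, "wy": 0, "wz": 0.12}, {"dx": 0, "dy": 0, "dz": 0, "wx": 0, "wy": 0, "wz": 0.12}, {"dx": 0, "dy": 0, "dz": 0, "wx": 0, "wy": 0, "wz": 0.12}, {"dx": 0, "dy": 0, "dz": 0, "wx": 0, "wy": 0, "wz": 0.12}]}}

```text
t: 3.67
tcp_pos: [0.5451, 0.1253, 0.3634]
ee_rot: [180.0, -0.0, 129.5]
wrist_force: [0.3, 0.1, -0.7]
width: 1.002
grasp_force: 0.0
```

Emit:
{"name": "step_arm", "arguments": {"deltas": [{"dx": 0, "dy": 0, "dz": 0, "wx": 0, "wy": 0, "wz": 0.12}, {"dx": 0, "dy": 0, "dz": 0, "wx": 0, "wy": 0, "wz": 0.12}, {"dx": 0, "dy": 0, "dz": 0, "wx": 0, "wy": 0, "wz": 0.12}, {"dx": 0, "dy": 0, "dz": 0, "wx": 0, "wy": 0, "wz": 0.12}, {"dx": 0, "dy": 0, "dz": 0, "wx": 0, "wy": 0, "wz": 0.12}, {"dx": 0, "dy": 0, "dz": 0, "wx": 0, "wy": 0, "wz": 0.12}, {"dx": 0, "dy": 0, "dz": 0, "wx": 0, "wy": 0, "wz": 0.12}, {"dx": 0, "dy": 0, "dz": 0, "wx": 0, "wy": 0, "wz": 0.12}, {"dx": 0, "dy": 0, "dz": 0, "wx": 0, "wy": 0, "wz": 0.12}, {"dx": 0, "dy": 0, "dz": 0, "wx": 0, "wy": 0, "wz": 0.12}]}}

```text
t: 4.5
tcp_pos: [0.545, 0.1255, 0.3635]
ee_rot: [180.0, -0.0, 60.8]
wrist_force: [0.9, 0.3, 0.0]
width: 0.997
grasp_force: 0.0
```

```bash
python3 - <<'E'
from h import *
s=robot.state();print(s["t"],s["joint_positions"].round(1),s["tcp_pos"],s["ee_rot"])
G=graspR();g=STEM+.016*AX
delta(g-.154*G[:,2]+[0,0,.1],G)
E
```

```text
4.5 [-43.6  15.6  33.2 102.7  -9.4  64.4 -36.5] [0.54498896 0.12548612 0.36347445] [ 1.79996764e+02 -1.78601449e-02  6.07865613e+01]
trans first, tool mm [-508.9  122.7  109.3] rows>= 12.8
rotvec rad [-0.078  0.87   0.168] rows>= 7.1 trans after rot [-391.6  211.6 -296.4]
```

Emit:
{"name": "step_arm", "arguments": {"deltas": [{"dx": -39.1, "dy": 9.4, "dz": 8.4, "wx": 0, "wy": 0, "wz": 0}, {"dx": -39.1, "dy": 9.4, "dz": 8.4, "wx": 0, "wy": 0, "wz": 0}, {"dx": -39.1, "dy": 9.4, "dz": 8.4, "wx": 0, "wy": 0, "wz": 0}, {"dx": -39.1, "dy": 9.4, "dz": 8.4, "wx": 0, "wy": 0, "wz": 0}, {"dx": -39.1, "dy": 9.4, "dz": 8.4, "wx": 0, "wy": 0, "wz": 0}, {"dx": -39.1, "dy": 9.4, "dz": 8.4, "wx": 0, "wy": 0, "wz": 0}, {"dx": -39.1, "dy": 9.4, "dz": 8.4, "wx": 0, "wy": 0, "wz": 0}, {"dx": -39.1, "dy": 9.4, "dz": 8.4, "wx": 0, "wy": 0, "wz": 0}, {"dx": -39.1, "dy": 9.4, "dz": 8.4, "wx": 0, "wy": 0, "wz": 0}, {"dx": -39.1, "dy": 9.4, "dz": 8.4, "wx": 0, "wy": 0, "wz": 0}]}}

```text
t: 5.33
tcp_pos: [0.4379, -0.2639, 0.2793]
ee_rot: [179.9, -0.0, 61.2]
wrist_force: [2.0, -0.2, 0.6]
width: 0.998
grasp_force: 0.0
```

Emit:
{"name": "step_arm", "arguments": {"deltas": [{"dx": -39.1, "dy": 9.4, "dz": 8.4, "wx": 0, "wy": 0, "wz": 0}, {"dx": -39.1, "dy": 9.4, "dz": 8.4, "wx": 0, "wy": 0, "wz": 0}, {"dx": -39.1, "dy": 9.4, "dz": 8.4, "wx": 0, "wy": 0, "wz": 0}, {"dx": 0, "dy": 0, "dz": 0, "wx": -0.01, "wy": 0.11, "wz": 0.021}, {"dx": 0, "dy": 0, "dz": 0, "wx": -0.01, "wy": 0.11, "wz": 0.021}, {"dx": 0, "dy": 0, "dz": 0, "wx": -0.01, "wy": 0.11, "wz": 0.021}, {"dx": 0, "dy": 0, "dz": 0, "wx": -0.01, "wy": 0.11, "wz": 0.021}, {"dx": 0, "dy": 0, "dz": 0, "wx": -0.01, "wy": 0.11, "wz": 0.021}, {"dx": 0, "dy": 0, "dz": 0, "wx": -0.01, "wy": 0.11, "wz": 0.021}, {"dx": 0, "dy": 0, "dz": 0, "wx": -0.01, "wy": 0.11, "wz": 0.021}]}}

```text
t: 6.17
tcp_pos: [0.4066, -0.3794, 0.2549]
ee_rot: [179.1, -44.5, 52.6]
wrist_force: [0.5, -0.2, -1.3]
width: 1.006
grasp_force: 0.0
```

Emit:
{"name": "step_arm", "arguments": {"deltas": [{"dx": 0, "dy": 0, "dz": 0, "wx": -0.01, "wy": 0.1, "wz": 0.021}, {"dx": 0, "dy": 0, "dz": 0, "wx": 0, "wy": 0, "wz": 0}, {"dx": 0, "dy": 0, "dz": 0, "wx": 0, "wy": 0, "wz": 0}]}}

```text
t: 6.42
tcp_pos: [0.4058, -0.3793, 0.2533]
ee_rot: [-179.9, -49.9, 50.7]
wrist_force: [1.1, -0.1, 0.5]
width: 1.0
grasp_force: 0.0
```

```bash
python3 - <<'E'
from fit import *
s=robot.state();print(s["t"],s["joint_positions"].round(1),s["tcp_pos"],s["ee_rot"])
G=graspR();g=STEM+.016*AX
delta(g-.054*G[:,2],G)
c=robot.capture("wrist");print(c["mtx"],c["T_tool_cam"]);cv2.imwrite("pics/w1.png",c["img"][:,:,::-1])
for t in("cup_stem","cup_mouth"): print(t,[(np.round(d["pixel"]).tolist(),round(d["score"],2)) for d in robot.spot_point(t,"wrist")][:4])
S=cap("scene")
L=robot.trace("cup","scene")
for d in L: print(d["box"],d["score"])
m=[d["pixels"].astype(np.float32) for d in L if 215<d["box"][0]<250 and 165<d["box"][1]<200]
if m: print(fit([S],m[:1],CUP,fcup,np.r_[STEM[:2],YAW],np.array([.006,.006,.05])))
E
```

```text
6.4167 [ 37.4  33.3  27.1 106.6 -59.2  82.2  54.8] [ 0.40576968 -0.37934686  0.25327288] [-179.93645814  -49.85667174   50.67413596]
trans first, tool mm [-76.1  -1.6 163.5] rows>= 4.3
rotvec rad [-0.003  0.003  0.002] rows>= 0.0 trans after rot [-76.5  -2.1 163.3]
[[371.64829954   0.         323.79151642]
 [  0.         371.64829954 240.14697233]
 [  0.           0.           1.        ]] [[-1.45856595e-04  9.46103717e-01  3.23863760e-01  8.50391861e-02]
 [ 9.99999710e-01  3.80287533e-04 -6.60570656e-04 -6.41299512e-04]
 [-7.48129703e-04  3.23863569e-01 -9.46103498e-01 -7.03562373e-02]
 [ 0.00000000e+00  0.00000000e+00  0.00000000e+00  1.00000000e+00]]
cup_stem [([328.0, 300.0], 0.89)]
cup_mouth [([326.0, 202.0], 0.81), ([514.0, 429.0], 0.77)]
[459.8, 410.1, 500.8, 448.3] 0.93
[306.3, 315.3, 333.1, 355.9] 0.78
[223.4, 176.8, 252.8, 227.0] 0.66
[189.0, 141.0, 234.2, 165.8] 0.65
[300.6, 126.2, 348.4, 152.0] 0.56
(array([ 0.47005962, -0.29816671,  0.87968931]), np.float64(0.05208265781402588))
```

```bash
sed -i 's/YAW=np.radians(50.5);STEM=.*;PEGP/YAW=np.radians(50.45);STEM=np.array([.4693,-.2990,.055]);PEGP/' h.py; python3 - <<'E'
from h import *
p,Rc=cur()
def rayw(px):
    import plant
    f,cx,cy=371.648,323.79,240.147;u=np.array([px[0]-cx,px[1]-cy]);r=np.hypot(*u);th=r/f
    d=np.array([np.sin(th)*u[0]/r,-np.sin(th)*u[1]/r,-np.cos(th)])
    T=np.array([[-1.45856595e-04,9.46103717e-01,3.23863760e-01,8.50391861e-02],[9.99999710e-01,3.80287533e-04,-6.60570656e-04,-6.41299512e-04],[-7.48129703e-04,3.23863569e-01,-9.46103498e-01,-7.03562373e-02]])
    return p+Rc@T[:,3],Rc@T[:,:3]@d
for px,x in(((328,300),.018),((326,202),.13)):
    o,d=rayw(px);print(o+d*(.055-o[2])/d[2],STEM+x*AX)
G=graspR();g=STEM+.016*AX
delta(g-.054*G[:,2],G)
E
```

```text
[ 0.48926287 -0.28329989  0.055     ] [ 0.48076152 -0.28512075  0.055     ]
[ 0.55684938 -0.19781479  0.055     ] [ 0.55207768 -0.198761    0.055     ]
trans first, tool mm [-78.2  -2.4 163.7] rows>= 4.4
rotvec rad [-0.005  0.001  0.007] rows>= 0.1 trans after rot [-78.4  -2.6 163.6]
```

Emit:
{"name": "step_arm", "arguments": {"deltas": [{"dx": -26, "dy": 0, "dz": 21, "wx": 0, "wy": 0, "wz": 0.006}, {"dx": -26, "dy": 0, "dz": 21, "wx": 0, "wy": 0, "wz": 0}, {"dx": -26, "dy": 0, "dz": 21, "wx": 0, "wy": 0, "wz": 0}, {"dx": 0, "dy": 0, "dz": 15, "wx": 0, "wy": 0, "wz": 0}, {"dx": 0, "dy": 0, "dz": 15, "wx": 0, "wy": 0, "wz": 0}, {"dx": 0, "dy": 0, "dz": 15, "wx": 0, "wy": 0, "wz": 0}, {"dx": 0, "dy": 0, "dz": 15, "wx": 0, "wy": 0, "wz": 0}, {"dx": 0, "dy": 0, "dz": 0, "wx": 0, "wy": 0, "wz": 0}, {"dx": 0, "dy": 0, "dz": 0, "wx": 0, "wy": 0, "wz": 0}]}}

```text
t: 7.42
tcp_pos: [0.4353, -0.3434, 0.116]
ee_rot: [-179.7, -50.0, 50.5]
wrist_force: [-0.1, 0.3, 0.4]
width: 1.002
grasp_force: 0.0
```

```bash
python3 - <<'E'
from h import *
G=graspR();g=STEM+.016*AX
delta(g-.054*G[:,2],G)
c=robot.capture("wrist");cv2.imwrite("pics/w2.png",c["img"][:,:,::-1]);print(robot.state()["joint_positions"].round(1))
print([(np.round(d["pixel"]).tolist(),round(d["score"],2)) for d in robot.spot_point("cup_stem","wrist")][:4])
E
```

```text
trans first, tool mm [-0.6 -1.8 40.3] rows>= 1.0
rotvec rad [-0.005 -0.001  0.001] rows>= 0.0 trans after rot [-0.6 -2.  40.3]
[ 36.9  45.   21.8 109.6 -68.2  72.9  65.4]
[([329.0, 287.0], 0.62)]
```

View pics/w2.png

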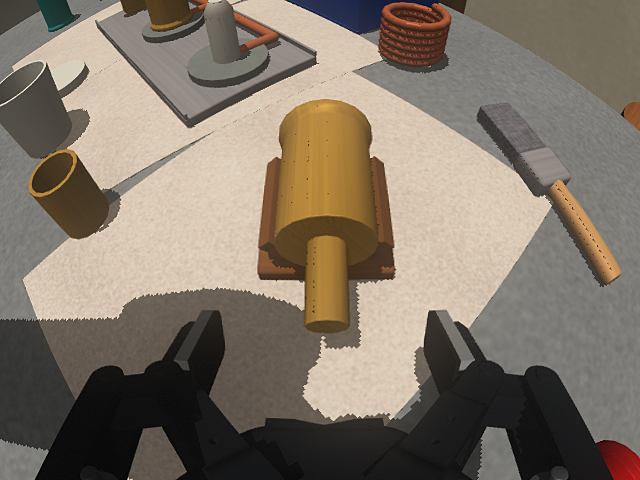

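The stem is at column ~327, midway between the fingertips (222 and 428), so the gripper is centred. Now advance and close.

Emit:
{"name": "step_arm", "arguments": {"deltas": [{"dx": 0, "dy": 0, "dz": 10, "wx": 0, "wy": 0, "wz": 0}, {"dx": 0, "dy": 0, "dz": 10, "wx": 0, "wy": 0, "wz": 0}, {"dx": 0, "dy": 0, "dz": 10, "wx": 0, "wy": 0, "wz": 0}, {"dx": 0, "dy": 0, "dz": 10, "wx": 0, "wy": 0, "wz": 0}, {"dx": 0, "dy": 0, "dz": 0, "wx": 0, "wy": 0, "wz": 0}]}}

```text
t: 7.93
tcp_pos: [0.4545, -0.318, 0.0883]
ee_rot: [-179.4, -50.1, 50.3]
wrist_force: [0.5, 0.6, 0.4]
width: 1.002
grasp_force: 0.0
```

Emit:
{"name": "step_arm", "arguments": {"deltas": [{"dx": 0, "dy": 0, "dz": 0, "wx": 0, "wy": 0, "wz": 0}, {"dx": 0, "dy": 0, "dz": 0, "wx": 0, "wy": 0, "wz": 0}, {"dx": 0, "dy": 0, "dz": 0, "wx": 0, "wy": 0, "wz": 0}, {"dx": 0, "dy": 0, "dz": 0, "wx": 0, "wy": 0, "wz": 0}, {"dx": 0, "dy": 0, "dz": 0, "wx": 0, "wy": 0, "wz": 0}, {"dx": 0, "dy": 0, "dz": 0, "wx": 0, "wy": 0, "wz": 0}, {"dx": 0, "dy": 0, "dz": 0, "wx": 0, "wy": 0, "wz": 0}, {"dx": 0, "dy": 0, "dz": 0, "wx": 0, "wy": 0, "wz": 0}, {"dx": 0, "dy": 0, "dz": 0, "wx": 0, "wy": 0, "wz": 0}, {"dx": 0, "dy": 0, "dz": 0, "wx": 0, "wy": 0, "wz": 0}], "jaw": -1}}

```text
t: 8.77
tcp_pos: [0.4538, -0.3213, 0.0899]
ee_rot: [-179.7, -50.0, 50.3]
wrist_force: [0.8, -3.4, 2.0]
width: 0.24
grasp_force: 58.5
```

```bash
python3 - <<'E'
from h import *
s=robot.state();print(s["t"],s["joint_positions"].round(1),s["tcp_pos"],s["wrist_force"],s["width"],s["grasp_force"])
G=graspR();g=STEM+.016*AX
delta(g-.054*G[:,2],G)
E
```

```text
8.7667 [ 36.3  46.8  18.6 110.3 -70.9  69.2  66.4] [ 0.45377009 -0.32133007  0.08988362] [ 0.83258763 -3.4230887   2.00541707] 0.24036022533463977 58.5155063867569
trans first, tool mm [ 1.  -2.2  1.4] rows>= 0.1
rotvec rad [-0.003  0.001 -0.001] rows>= 0.0 trans after rot [ 1.  -2.2  1.4]
```

Emit:
{"name": "step_arm", "arguments": {"deltas": [{"dx": 6, "dy": 0, "dz": -5, "wx": 0, "wy": 0, "wz": 0}, {"dx": 12, "dy": 0, "dz": -10, "wx": 0, "wy": 0, "wz": 0}, {"dx": 16, "dy": 0, "dz": -13, "wx": 0, "wy": 0, "wz": 0}, {"dx": 16, "dy": 0, "dz": -13, "wx": 0, "wy": 0, "wz": 0}, {"dx": 16, "dy": 0, "dz": -13, "wx": 0, "wy": 0, "wz": 0}, {"dx": 16, "dy": 0, "dz": -13, "wx": 0, "wy": 0, "wz": 0}, {"dx": 16, "dy": 0, "dz": -13, "wx": 0, "wy": 0, "wz": 0}, {"dx": 16, "dy": 0, "dz": -13, "wx": 0, "wy": 0, "wz": 0}, {"dx": 16, "dy": 0, "dz": -13, "wx": 0, "wy": 0, "wz": 0}, {"dx": 6, "dy": 0, "dz": -5, "wx": 0, "wy": 0, "wz": 0}]}}

```text
t: 9.6
tcp_pos: [0.4557, -0.319, 0.2676]
ee_rot: [-179.9, -50.0, 50.5]
wrist_force: [0.3, -0.5, -2.1]
width: 0.24
grasp_force: 58.8
```

```bash
python3 - <<'E'
from h import *
s=robot.state();print(s["t"],s["joint_positions"].round(1),s["tcp_pos"],s["ee_rot"],s["wrist_force"],s["width"],s["grasp_force"])
p,Rc=cur()
print("worldZ in tool",Rc.T@[0,0,1])
for phi in(-60,-30,0,30):
  F=finR(50,phi);print(phi);delta(PEGP+[0,0,.26]-.054*F[:,2],F)
E
```

```text
9.6 [ 32.4  29.4  23.2 109.4 -61.5  76.6  49.3] [ 0.4556895  -0.31900374  0.26760334] [-179.86102244  -49.98878872   50.54483952] [ 0.32633949 -0.54550398 -2.10835459] 0.24041001092671868 58.769770860672
worldZ in tool [ 0.76591865 -0.00155952 -0.6429356 ]
-60
trans first, tool mm [ 249.6 -140.7  226.5] rows>= 8.8
rotvec rad [ 0.114 -1.359 -1.324] rows>= 15.2 trans after rot [ 161.6  262.8 -195.3]
-30
trans first, tool mm [ 238.1 -142.5  212.8] rows>= 8.4
rotvec rad [ 0.162 -1.129 -1.872] rows>= 17.5 trans after rot [ 38.9 334.9 -92.4]
0
trans first, tool mm [ 227.5 -135.1  200.2] rows>= 8.0
rotvec rad [ 0.208 -0.803 -2.388] rows>= 20.2 trans after rot [-95.  317.3  20. ]
30
trans first, tool mm [ 220.8 -120.5  192.2] rows>= 7.6
rotvec rad [ 0.249 -0.371 -2.854] rows>= 23.1 trans after rot [-204.2  214.6  111.6]
```

```bash
python3 - <<'E'
from h import *
F=finR(50,-45);delta(PEGP+[0,0,.26]-.054*F[:,2],F)
E
```

```text
trans first, tool mm [ 243.9 -142.8  219.7] rows>= 8.6
rotvec rad [ 0.139 -1.255 -1.601] rows>= 16.3 trans after rot [ 103.9  309.4 -146.9]
```

Emit:
{"name": "step_arm", "arguments": {"deltas": [{"dx": 12.4, "dy": -7.3, "dz": 10.7, "wx": 0, "wy": 0, "wz": 0}, {"dx": 25, "dy": -14.5, "dz": 22, "wx": 0, "wy": 0, "wz": 0}, {"dx": 27, "dy": -16, "dz": 25, "wx": 0, "wy": 0, "wz": 0}, {"dx": 27, "dy": -16, "dz": 25, "wx": 0, "wy": 0, "wz": 0}, {"dx": 27, "dy": -16, "dz": 25, "wx": 0, "wy": 0, "wz": 0}, {"dx": 27, "dy": -16, "dz": 25, "wx": 0, "wy": 0, "wz": 0}, {"dx": 27, "dy": -16, "dz": 25, "wx": 0, "wy": 0, "wz": 0}, {"dx": 27, "dy": -16, "dz": 25, "wx": 0, "wy": 0, "wz": 0}, {"dx": 27, "dy": -16, "dz": 25, "wx": 0, "wy": 0, "wz": 0}, {"dx": 17.5, "dy": -9, "dz": 12, "wx": 0, "wy": 0, "wz": 0}]}}

```text
t: 10.43
tcp_pos: [0.5495, 0.0275, 0.3102]
ee_rot: [-179.3, -50.0, 50.7]
wrist_force: [-0.0, 0.3, -2.4]
width: 0.235
grasp_force: 58.9
```

Emit:
{"name": "step_arm", "arguments": {"deltas": [{"dx": 0, "dy": 0, "dz": 0, "wx": 0.004, "wy": -0.035, "wz": -0.044}, {"dx": 0, "dy": 0, "dz": 0, "wx": 0.007, "wy": -0.06, "wz": -0.077}, {"dx": 0, "dy": 0, "dz": 0, "wx": 0.007, "wy": -0.065, "wz": -0.083}, {"dx": 0, "dy": 0, "dz": 0, "wx": 0.007, "wy": -0.065, "wz": -0.083}, {"dx": 0, "dy": 0, "dz": 0, "wx": 0.007, "wy": -0.065, "wz": -0.083}, {"dx": 0, "dy": 0, "dz": 0, "wx": 0.007, "wy": -0.065, "wz": -0.083}, {"dx": 0, "dy": 0, "dz": 0, "wx": 0.007, "wy": -0.065, "wz": -0.083}, {"dx": 0, "dy": 0, "dz": 0, "wx": 0.007, "wy": -0.065, "wz": -0.083}, {"dx": 0, "dy": 0, "dz": 0, "wx": 0.007, "wy": -0.065, "wz": -0.083}, {"dx": 0, "dy": 0, "dz": 0, "wx": 0.004, "wy": -0.035, "wz": -0.044}]}}

```text
t: 11.27
tcp_pos: [0.55, 0.0215, 0.3096]
ee_rot: [162.1, -7.9, 92.4]
wrist_force: [0.8, 0.5, -1.5]
width: 0.239
grasp_force: 58.8
```

```bash
python3 - <<'E'
from h import *
s=robot.state();print(s["t"],s["joint_positions"].round(1),s["tcp_pos"],s["ee_rot"],s["wrist_force"],s["width"],s["grasp_force"])
F=finR(50,-45);delta(PEGP+[0,0,.26]-.054*F[:,2],F)
E
```

```text
11.2667 [ -2.1  10.7  -0.4 115.8 -12.7  36.    7.8] [0.54997924 0.02152089 0.30956824] [162.05728277  -7.91799888  92.39428507] [ 0.8097762   0.45312951 -1.51808225] 0.2389072367596742 58.84645342826843
trans first, tool mm [ 1.8  2.6 -2.9] rows>= 0.1
rotvec rad [ 0.071 -0.671 -0.849] rows>= 8.7 trans after rot [-2.5  2.  -2.8]
```

Emit:
{"name": "step_arm", "arguments": {"deltas": [{"dx": 0, "dy": 0, "dz": 0, "wx": 0.005, "wy": -0.047, "wz": -0.06}, {"dx": 0, "dy": 0, "dz": 0, "wx": 0.008, "wy": -0.074, "wz": -0.093}, {"dx": 0, "dy": 0, "dz": 0, "wx": 0.008, "wy": -0.074, "wz": -0.093}, {"dx": 0, "dy": 0, "dz": 0, "wx": 0.008, "wy": -0.074, "wz": -0.093}, {"dx": 0, "dy": 0, "dz": 0, "wx": 0.008, "wy": -0.074, "wz": -0.093}, {"dx": 0, "dy": 0, "dz": 0, "wx": 0.008, "wy": -0.074, "wz": -0.093}, {"dx": 0, "dy": 0, "dz": 0, "wx": 0.008, "wy": -0.074, "wz": -0.093}, {"dx": 0, "dy": 0, "dz": 0, "wx": 0.008, "wy": -0.074, "wz": -0.093}, {"dx": 0, "dy": 0, "dz": 0, "wx": 0.006, "wy": -0.06, "wz": -0.077}, {"dx": 0, "dy": 0, "dz": 0, "wx": 0.005, "wy": -0.046, "wz": -0.061}]}}

```text
t: 12.1
tcp_pos: [0.5498, 0.0212, 0.3091]
ee_rot: [-179.8, 39.9, 135.1]
wrist_force: [-0.1, 0.7, -1.8]
width: 0.242
grasp_force: 58.9
```

Emit:
{"name": "step_arm", "arguments": {"deltas": [{"dx": 0, "dy": 0, "dz": 0, "wx": 0, "wy": 0, "wz": 0}, {"dx": 0, "dy": 0, "dz": 0, "wx": 0, "wy": 0, "wz": 0}, {"dx": 0, "dy": 0, "dz": 0, "wx": 0, "wy": 0, "wz": 0}]}}

```text
t: 12.35
tcp_pos: [0.5509, 0.0199, 0.3103]
ee_rot: [179.8, 39.8, 134.4]
wrist_force: [-0.2, 0.6, -2.6]
width: 0.24
grasp_force: 58.9
```

```bash
cat >> fit.py <<'E'
# held cup: position of the mouth centre + tilt (cup axis ~ down)
def fheld(x,p):
    ax=np.array([x[3],x[4],-1.]);ax/=np.linalg.norm(ax);u=np.cross(ax,[0,1,0]);u/=np.linalg.norm(u);v=np.cross(ax,u)
    return x[:3]+ax*(p[0]-.13)+u*p[1]+v*p[2]
E
python3 - <<'E'
from fit import *
s=robot.state();print(s["t"],s["joint_positions"].round(1),s["tcp_pos"],s["ee_rot"],s["wrist_force"],s["width"],s["grasp_force"])
F=finR(50,-45);delta(PEGP+[0,0,.26]-.054*F[:,2],F)
S=cap("scene");T=cap("top");W=robot.capture("wrist")
v=[c["img"][120:420,l:l+400,::-1] for c,l in((S,150),(T,180))]
cv2.imwrite("pics/held.png",np.hstack([np.vstack(v),cv2.resize(W["img"][:,:,::-1],(400,300)).repeat(1,0).copy() if 0 else np.vstack([cv2.resize(W["img"][:,:,::-1],(400,300)),np.zeros((300,400,3),np.uint8)])]))
for n in("scene","top"):
    print(n,[(np.round(d["box"]).tolist(),round(d["score"],2)) for d in robot.trace("cup",n)])
    print([(np.round(d["pixel"]).tolist(),round(d["score"],2)) for d in robot.spot_point("cup_mouth",n)])
p,Rc=cur();a=F.T@[0,0,-1];m=p+Rc@([0,0,.054])+Rc@a*.114
print("pred mouth",m,proj(S,m),proj(T,m),"axis",Rc@a)
E
```

```text
12.35 [-25.7  12.2   6.  120.5  55.2  43.4 -15.9] [0.55089172 0.019882   0.31031015] [179.79225383  39.7940435  134.41523651] [-0.15997121  0.63851613 -2.59962515] 0.24005388161731978 58.89121234416962
trans first, tool mm [-0.6  2.5 -3.4] rows>= 0.1
rotvec rad [-0.003 -0.004 -0.008] rows>= 0.1 trans after rot [-0.7  2.5 -3.4]
scene [([186.0, 139.0, 232.0, 163.0], 0.97), ([306.0, 314.0, 336.0, 358.0], 0.89), ([253.0, 221.0, 289.0, 271.0], 0.82), ([460.0, 411.0, 502.0, 448.0], 0.69), ([300.0, 124.0, 342.0, 151.0], 0.62)]
[([304.0, 136.0], 0.77), ([188.0, 156.0], 0.75), ([270.0, 258.0], 0.62)]
top [([494.0, 206.0, 524.0, 258.0], 0.93), ([263.0, 177.0, 286.0, 197.0], 0.81), ([426.0, 313.0, 471.0, 349.0], 0.67), ([129.0, 229.0, 163.0, 253.0], 0.61), ([329.0, 169.0, 352.0, 199.0], 0.51), ([203.0, 193.0, 220.0, 211.0], 0.47)]
[([518.0, 209.0], 0.94), ([334.0, 185.0], 0.74), ([464.0, 319.0], 0.7)]
pred mouth [ 0.57588102 -0.00465321  0.15552884] [270.20601486 260.12382208] [337.46754518 184.7671906 ] axis [ 9.40307072e-04  3.69700029e-03 -9.99992724e-01]
```

View pics/held.png

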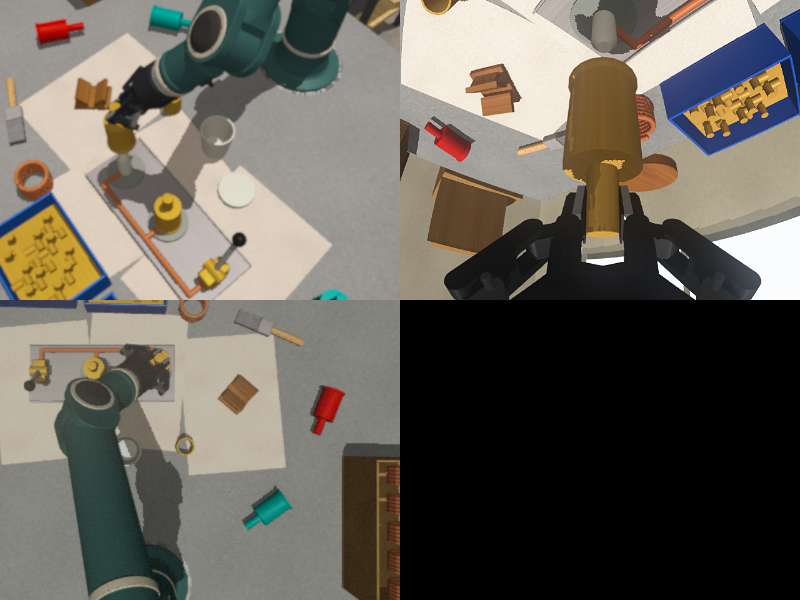

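The cup hangs mouth down above the empty peg: scene crop (120,130), i.e. full image (270,250). The detected mouth is within ~3 px of the prediction in both views. Next I'll shift about 3 mm in y, lower partway, and check the outline fit.

```bash
python3 - <<'E'
from h import *
p,Rc=cur();print("down",Rc.T@[0,0,-1],"y+",Rc.T@[0,1,0],"x+",Rc.T@[1,0,0])
E
```

```text
down [ 0.64127008 -0.00326371  0.7673083 ] y+ [ 0.54827246  0.70154384 -0.45522912] x+ [-0.53681468  0.71261882  0.45166848]
```

Shift y by +3 mm, i.e. tool (1.6, 2.1, -1.4). Then go down 50 mm in 8 mm rows of about (5.1, 0, 6.1).

Emit:
{"name": "step_arm", "arguments": {"deltas": [{"dx": 1.6, "dy": 2.1, "dz": -1.4, "wx": 0, "wy": -0.003, "wz": -0.008}, {"dx": 3.2, "dy": 0, "dz": 3.8, "wx": 0, "wy": 0, "wz": 0}, {"dx": 5.1, "dy": 0, "dz": 6.1, "wx": 0, "wy": 0, "wz": 0}, {"dx": 5.1, "dy": 0, "dz": 6.1, "wx": 0, "wy": 0, "wz": 0}, {"dx": 5.1, "dy": 0, "dz": 6.1, "wx": 0, "wy": 0, "wz": 0}, {"dx": 5.1, "dy": 0, "dz": 6.1, "wx": 0, "wy": 0, "wz": 0}, {"dx": 5.1, "dy": 0, "dz": 6.1, "wx": 0, "wy": 0, "wz": 0}, {"dx": 3.2, "dy": 0, "dz": 3.8, "wx": 0, "wy": 0, "wz": 0}, {"dx": 0, "dy": 0, "dz": 0, "wx": 0, "wy": 0, "wz": 0}, {"dx": 0, "dy": 0, "dz": 0, "wx": 0, "wy": 0, "wz": 0}]}}

```text
t: 13.53
tcp_pos: [0.5513, 0.0227, 0.2608]
ee_rot: [-179.8, 40.1, 135.1]
wrist_force: [-0.2, 0.3, -1.5]
width: 0.242
grasp_force: 58.9
```

```bash
python3 - <<'E'
from fit import *
s=robot.state();print(s["t"],s["joint_positions"].round(1),s["tcp_pos"],s["ee_rot"],s["wrist_force"],s["width"])
F=finR(50,-45)
p,Rc=cur();a=F.T@[0,0,-1];m0=p+Rc@([0,0,.054])+Rc@a*.114;print("pred",m0,"axis",Rc@a)
S=cap("scene");L=[d for d in robot.trace("cup","scene")]
d=min(L,key=lambda d:np.hypot(*(np.array(d["box"][:2])-(255,240))));print(d["box"],d["score"])
M=d["pixels"].astype(np.float32)
# whole body visible below the gripper: fit body only, bottom part of mask
B=CUP[1:]
q=proj(S,m0+[0,0,.075]);M2=M.copy();M2[:int(q[1])+4]=0
def cost(x):
    r=rend(S,B,lambda p_:fheld(np.r_[x[0]/1e3,x[1]/1e3,m0[2],0,0],p_));r[:int(q[1])+4]=0
    return 1-np.minimum(r,M2).sum()/np.maximum(r,M2).sum()
r=minimize(cost,m0[:2]*1e3,method="Nelder-Mead",options=dict(initial_simplex=m0[:2]*1e3+np.array([[0,0],[8,0],[0,8]]),maxfev=80));print(r.x,r.fun)
v=cv2.resize(S["img"][190:340,190:340,::-1],(600,600),interpolation=cv2.INTER_CUBIC)
k=rend(S,CUP,lambda p_:fheld(np.r_[r.x/1e3,m0[2],0,0],p_))[190:340,190:340]
kk,_=cv2.findContours((cv2.resize(k,(600,600))>.5).astype(np.uint8),0,1);cv2.drawContours(v,kk,-1,(255,0,0),1);cv2.imwrite("pics/low.png",v)
E
```

```text
13.5333 [-26.8  17.    6.9 122.7  61.3  39.5 -24.3] [0.55126614 0.02266083 0.26078545] [-179.75234588   40.0587428   135.12053601] [-0.22571782  0.29139627 -1.51544669] 0.24197540837903903
pred [ 0.57554298 -0.00237618  0.10545573] axis [-0.00161316 -0.00306643 -0.999994  ]
[258.3, 235.6, 289.2, 286.2] 0.89
[ 5.74493109e+02 -5.70595582e-01] 0.14648401737213135
```

View pics/low.png

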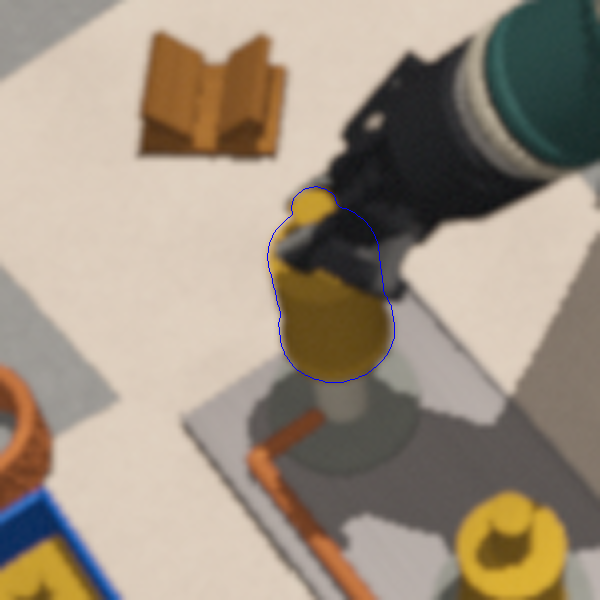

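The outline (blue) matches the cup hanging upright over the peg, with the mouth within 2 mm of the peg axis. Lowering on.

Emit:
{"name": "step_arm", "arguments": {"deltas": [{"dx": 3.2, "dy": 0, "dz": 3.8, "wx": 0, "wy": 0, "wz": 0}, {"dx": 5.1, "dy": 0, "dz": 6.1, "wx": 0, "wy": 0, "wz": 0}, {"dx": 5.1, "dy": 0, "dz": 6.1, "wx": 0, "wy": 0, "wz": 0}, {"dx": 5.1, "dy": 0, "dz": 6.1, "wx": 0, "wy": 0, "wz": 0}, {"dx": 5.1, "dy": 0, "dz": 6.1, "wx": 0, "wy": 0, "wz": 0}, {"dx": 5.1, "dy": 0, "dz": 6.1, "wx": 0, "wy": 0, "wz": 0}, {"dx": 5.1, "dy": 0, "dz": 6.1, "wx": 0, "wy": 0, "wz": 0}, {"dx": 5.1, "dy": 0, "dz": 6.1, "wx": 0, "wy": 0, "wz": 0}, {"dx": 3.2, "dy": 0, "dz": 3.8, "wx": 0, "wy": 0, "wz": 0}, {"dx": 0, "dy": 0, "dz": 0, "wx": 0, "wy": 0, "wz": 0}]}}

```text
t: 14.47
tcp_pos: [0.5509, 0.0225, 0.1947]
ee_rot: [-179.7, 40.0, 135.2]
wrist_force: [1.4, 0.9, -2.4]
width: 0.238
grasp_force: 58.9
```

```bash
cat >> h.py <<'E'
def mouth():
    s=robot.state();F=finR(50,-45);p,Rc=cur();a=F.T@[0,0,-1];print("t",s["t"],"mouth",p+Rc@([0,0,.054])+Rc@a*.114,"axis",Rc@a,"F",s["wrist_force"].round(1),"j",s["joint_positions"].round(0),s["tcp_pos"].round(4),s["width"].round(3))
E
python3 -c "from h import *;mouth();p,Rc=cur();print(Rc.T@[0,0,-1])"
```

```text
Traceback (most recent call last):
  File "h.py", line 36, in mouth
    s=robot.state();F=finR(50,-45);p,Rc=cur();a=F.T@[0,0,-1];print("t",s["t"],"mouth",p+Rc@([0,0,.054])+Rc@a*.114,"axis",Rc@a,"F",s["wrist_force"].round(1),"j",s["joint_positions"].round(0),s["tcp_pos"].round(4),s["width"].round(3))
                                                                                                                                                                                                                    ^^^^^^^^^^^^^^^^
AttributeError: 'float' object has no attribute 'round'
```

Emit:
{"name": "step_arm", "arguments": {"deltas": [{"dx": 2.6, "dy": 0, "dz": 3.1, "wx": 0, "wy": 0, "wz": 0}, {"dx": 2.6, "dy": 0, "dz": 3.1, "wx": 0, "wy": 0, "wz": 0}, {"dx": 1.9, "dy": 0, "dz": 2.3, "wx": 0, "wy": 0, "wz": 0}, {"dx": 0.6, "dy": 0, "dz": 0.8, "wx": 0, "wy": 0, "wz": 0}, {"dx": 0, "dy": 0, "dz": 0, "wx": 0, "wy": 0, "wz": 0}]}}

```text
t: 14.88
tcp_pos: [0.5513, 0.0224, 0.1833]
ee_rot: [-179.8, 40.1, 135.1]
wrist_force: [0.0, 0.5, -1.0]
width: 0.238
grasp_force: 58.9
```

Emit:
{"name": "step_arm", "arguments": {"deltas": [{"dx": 0.7, "dy": 0, "dz": 0.8, "wx": 0, "wy": 0, "wz": 0}, {"dx": 0.7, "dy": 0, "dz": 0.8, "wx": 0, "wy": 0, "wz": 0}, {"dx": 0.7, "dy": 0, "dz": 0.8, "wx": 0, "wy": 0, "wz": 0}, {"dx": 0.7, "dy": 0, "dz": 0.8, "wx": 0, "wy": 0, "wz": 0}, {"dx": 0, "dy": 0, "dz": 0, "wx": 0, "wy": 0, "wz": 0}]}}

```text
t: 15.3
tcp_pos: [0.5512, 0.0224, 0.1791]
ee_rot: [-179.8, 40.1, 135.1]
wrist_force: [-0.0, -0.2, -2.1]
width: 0.242
grasp_force: 58.9
```

Emit:
{"name": "step_arm", "arguments": {"deltas": [{"dx": 0.6, "dy": 0, "dz": 0.8, "wx": 0, "wy": 0, "wz": 0}, {"dx": 0.6, "dy": 0, "dz": 0.8, "wx": 0, "wy": 0, "wz": 0}, {"dx": 0, "dy": 0, "dz": 0, "wx": 0, "wy": 0, "wz": 0}]}}

```text
t: 15.55
tcp_pos: [0.5517, 0.0223, 0.178]
ee_rot: [-179.8, 40.2, 135.0]
wrist_force: [-3.4, 0.9, 4.7]
width: 0.242
grasp_force: 59.7
```

Emit:
{"name": "step_arm", "arguments": {"deltas": [{"dx": 0.6, "dy": 0, "dz": 0.8, "wx": 0, "wy": 0, "wz": 0}, {"dx": 0, "dy": 0, "dz": 0, "wx": 0, "wy": 0, "wz": 0}]}}

```text
t: 15.72
tcp_pos: [0.5521, 0.0221, 0.178]
ee_rot: [-179.9, 40.3, 135.0]
wrist_force: [-6.2, 2.6, 12.5]
width: 0.239
grasp_force: 60.4
```

Emit:
{"name": "step_arm", "arguments": {"deltas": [{"dx": 0.6, "dy": 0, "dz": 0.8, "wx": 0, "wy": 0, "wz": 0}, {"dx": 0, "dy": 0, "dz": 0, "wx": 0, "wy": 0, "wz": 0}]}}

```text
t: 15.88
tcp_pos: [0.5525, 0.0219, 0.1779]
ee_rot: [-179.9, 40.4, 135.0]
wrist_force: [-8.9, 2.8, 20.0]
width: 0.243
grasp_force: 61.2
```

Contact came at the expected height (mouth ≈ 0.0225 m). Relieve the press, then open and back out along the fingers.

Emit:
{"name": "step_arm", "arguments": {"deltas": [{"dx": -1.2, "dy": 0, "dz": -1.6, "wx": 0, "wy": 0, "wz": 0}, {"dx": 0, "dy": 0, "dz": 0, "wx": 0, "wy": 0, "wz": 0}]}}

```text
t: 16.05
tcp_pos: [0.5517, 0.0226, 0.1779]
ee_rot: [-179.9, 40.1, 135.0]
wrist_force: [-1.4, 1.4, 6.2]
width: 0.24
grasp_force: 59.9
```

Emit:
{"name": "step_arm", "arguments": {"deltas": [{"dx": 0, "dy": 0, "dz": 0, "wx": 0, "wy": 0, "wz": 0}, {"dx": 0, "dy": 0, "dz": 0, "wx": 0, "wy": 0, "wz": 0}, {"dx": 0, "dy": 0, "dz": 0, "wx": 0, "wy": 0, "wz": 0}, {"dx": 0, "dy": 0, "dz": 0, "wx": 0, "wy": 0, "wz": 0}, {"dx": 0, "dy": 0, "dz": 0, "wx": 0, "wy": 0, "wz": 0}, {"dx": 0, "dy": 0, "dz": 0, "wx": 0, "wy": 0, "wz": 0}, {"dx": 0, "dy": 0, "dz": 0, "wx": 0, "wy": 0, "wz": 0}, {"dx": 0, "dy": 0, "dz": 0, "wx": 0, "wy": 0, "wz": 0}, {"dx": 0, "dy": 0, "dz": 0, "wx": 0, "wy": 0, "wz": 0}, {"dx": 0, "dy": 0, "dz": 0, "wx": 0, "wy": 0, "wz": 0}], "jaw": 1}}

```text
t: 16.88
tcp_pos: [0.5513, 0.0223, 0.1772]
ee_rot: [-179.8, 40.1, 135.1]
wrist_force: [-0.4, 0.7, 0.4]
width: 1.001
grasp_force: 0.0
```

Emit:
{"name": "step_arm", "arguments": {"deltas": [{"dx": 0, "dy": 0, "dz": -10, "wx": 0, "wy": 0, "wz": 0}, {"dx": 0, "dy": 0, "dz": -15, "wx": 0, "wy": 0, "wz": 0}, {"dx": 0, "dy": 0, "dz": -20, "wx": 0, "wy": 0, "wz": 0}, {"dx": 0, "dy": 0, "dz": -20, "wx": 0, "wy": 0, "wz": 0}, {"dx": 0, "dy": 0, "dz": -25, "wx": 0, "wy": 0, "wz": 0}, {"dx": -15, "dy": 0, "dz": -25, "wx": 0, "wy": 0, "wz": 0}, {"dx": -20, "dy": 0, "dz": -25, "wx": 0, "wy": 0, "wz": 0}, {"dx": -20, "dy": 0, "dz": -25, "wx": 0, "wy": 0, "wz": 0}, {"dx": 0, "dy": 0, "dz": 0, "wx": 0, "wy": 0, "wz": 0}]}}

```text
t: 17.63
tcp_pos: [0.5079, 0.0694, 0.3456]
ee_rot: [179.4, 40.2, 134.7]
wrist_force: [0.3, 0.7, 0.2]
width: 0.999
grasp_force: 0.0
```

```bash
python3 - <<'E'
from fit import *
s=robot.state();print(s["t"],s["joint_positions"].round(1),s["tcp_pos"],s["ee_rot"])
cs=[]
S=cap("scene");T=cap("top")
for n in("scene","top"):
    for t in("cup","lever_tip","lever_hinge"):
        print(n,t,[(np.round(d["box"]).tolist(),round(d["score"],2)) for d in robot.find_in(t,n)][:5],[(np.round(d["pixel"],1).tolist(),round(d["score"],2)) for d in robot.spot_point(t,n)][:5])
cv2.imwrite("pics/rel.png",np.hstack([cv2.resize(S["img"][230:430,230:430,::-1],(400,400),interpolation=cv2.INTER_CUBIC),cv2.resize(T["img"][120:320,180:380,::-1],(400,400),interpolation=cv2.INTER_CUBIC)]))
E
```

```text
17.6333 [-31.6   6.9   3.2 121.6  51.8  51.2 -17.3] [0.50785708 0.06939494 0.34557375] [179.41404278  40.24890602 134.65063439]
scene cup [([188.0, 138.0, 233.0, 162.0], 0.93), ([459.0, 410.0, 501.0, 449.0], 0.84), ([303.0, 314.0, 334.0, 355.0], 0.81), ([260.0, 258.0, 291.0, 304.0], 0.78), ([298.0, 124.0, 348.0, 149.0], 0.77)] [([266.7, 258.4], 0.86), ([347.0, 144.0], 0.79), ([234.2, 145.2], 0.6), ([493.6, 420.3], 0.59)]
scene lever_tip [([367.0, 351.0, 397.0, 389.0], 0.89)] [([386.9, 358.9], 0.77)]
scene lever_hinge [([349.0, 354.0, 398.0, 412.0], 0.75)] [([362.1, 391.7], 0.58)]
top cup [([324.0, 178.0, 348.0, 202.0], 0.88), ([131.0, 230.0, 164.0, 252.0], 0.8), ([424.0, 311.0, 472.0, 349.0], 0.77), ([495.0, 204.0, 522.0, 254.0], 0.6), ([263.0, 176.0, 282.0, 200.0], 0.51)] [([335.3, 187.4], 0.8), ([495.8, 253.4], 0.77), ([273.2, 185.7], 0.75), ([421.8, 348.6], 0.68), ([134.6, 238.6], 0.6)]
top lever_tip [([205.0, 193.0, 220.0, 213.0], 0.48), ([416.0, 130.0, 481.0, 164.0], 0.44)] [([208.7, 204.7], 0.73)]
top lever_hinge [([205.0, 178.0, 229.0, 212.0], 0.6), ([204.0, 190.0, 218.0, 212.0], 0.47)] [([218.2, 190.8], 0.93)]
```

View pics/rel.png

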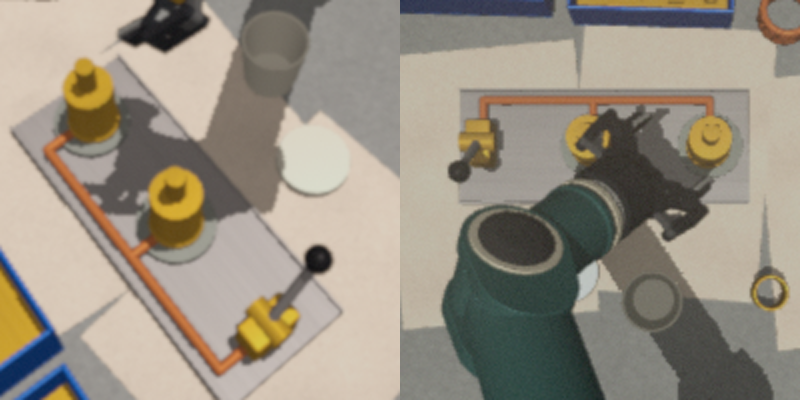

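The cup now sits upright on its peg, full image scene (275,280) / top (335,190), and cup2 is unchanged. The lever ball is at scene (388,359) / top (209,205), which triangulates to (0.519, 0.306, 0.159). That gives a lean of about -0.48 rad, with the hinge at x ≈ 0.573. I'll push the ball in +x with shut fingers, tool down.

```bash
python3 - <<'E'
from h import *
D=R.from_euler("xyz",[180,0,180],degrees=True).as_matrix()
delta([.43,.306,.345],D);print(D)
E
```

```text
trans first, tool mm [ 165.9  114.1 -148.2] rows>= 6.0
rotvec rad [-0.277  0.661 -0.752] rows>= 8.3 trans after rot [ 76.3 238.   -6.4]
[[-1.00000000e+00  1.22464680e-16  1.49975978e-32]
 [ 1.22464680e-16  1.00000000e+00  1.22464680e-16]
 [ 0.00000000e+00  1.22464680e-16 -1.00000000e+00]]
```

Emit:
{"name": "step_arm", "arguments": {"deltas": [{"dx": 0, "dy": 0, "dz": 0, "wx": -0.0277, "wy": 0.0661, "wz": -0.0752}, {"dx": 0, "dy": 0, "dz": 0, "wx": -0.0277, "wy": 0.0661, "wz": -0.0752}, {"dx": 0, "dy": 0, "dz": 0, "wx": -0.0277, "wy": 0.0661, "wz": -0.0752}, {"dx": 0, "dy": 0, "dz": 0, "wx": -0.0277, "wy": 0.0661, "wz": -0.0752}, {"dx": 0, "dy": 0, "dz": 0, "wx": -0.0277, "wy": 0.0661, "wz": -0.0752}, {"dx": 0, "dy": 0, "dz": 0, "wx": -0.0277, "wy": 0.0661, "wz": -0.0752}, {"dx": 0, "dy": 0, "dz": 0, "wx": -0.0277, "wy": 0.0661, "wz": -0.0752}, {"dx": 0, "dy": 0, "dz": 0, "wx": -0.0277, "wy": 0.0661, "wz": -0.0752}, {"dx": 0, "dy": 0, "dz": 0, "wx": -0.0277, "wy": 0.0661, "wz": -0.0752}, {"dx": 0, "dy": 0, "dz": 0, "wx": -0.0277, "wy": 0.0661, "wz": -0.0752}], "jaw": -1}}

```text
t: 19.17
tcp_pos: [0.5063, 0.0677, 0.3392]
ee_rot: [-179.9, 0.3, 179.6]
wrist_force: [0.9, -0.4, -0.2]
width: -0.004
grasp_force: 0.0
```

Emit:
{"name": "step_arm", "arguments": {"deltas": [{"dx": 9.5, "dy": 29.8, "dz": -0.8, "wx": 0, "wy": 0, "wz": 0}, {"dx": 9.5, "dy": 29.8, "dz": -0.8, "wx": 0, "wy": 0, "wz": 0}, {"dx": 9.5, "dy": 29.8, "dz": -0.8, "wx": 0, "wy": 0, "wz": 0}, {"dx": 9.5, "dy": 29.8, "dz": -0.8, "wx": 0, "wy": 0, "wz": 0}, {"dx": 9.5, "dy": 29.8, "dz": -0.8, "wx": 0, "wy": 0, "wz": 0}, {"dx": 9.5, "dy": 29.8, "dz": -0.8, "wx": 0, "wy": 0, "wz": 0}, {"dx": 9.5, "dy": 29.8, "dz": -0.8, "wx": 0, "wy": 0, "wz": 0}, {"dx": 9.5, "dy": 29.8, "dz": -0.8, "wx": 0, "wy": 0, "wz": 0}, {"dx": 0, "dy": 0, "dz": 0, "wx": 0, "wy": 0, "wz": 0}, {"dx": 0, "dy": 0, "dz": 0, "wx": 0, "wy": 0, "wz": 0}]}}

```text
t: 20.0
tcp_pos: [0.4316, 0.3088, 0.3435]
ee_rot: [-179.8, 0.4, 179.7]
wrist_force: [0.3, -0.8, 0.3]
width: -0.003
grasp_force: 0.0
```

```bash
python3 - <<'E'
from fit import *
D=R.from_euler("xyz",[180,0,180],degrees=True).as_matrix()
delta([.43,.306,.218],D);print(robot.state()["joint_positions"].round(0))
S=cap("scene");T=cap("top")
# verify seated cup with both views
ms=[pick("cup","scene",(275,282)),pick("cup","top",(335,190))]
x,e=fit([S,T],ms,CUP,fheld,np.array([.576,-.0017,.022,0,0]),np.array([.005,.005,.005,.05,.05]));print(x.round(4),e)
E
```

```text
trans first, tool mm [  2.5  -2.3 125.5] rows>= 3.0
rotvec rad [-0.004  0.007 -0.006] rows>= 0.1 trans after rot [  1.6  -2.8 125.5]
[-32.  13.  -8. 106.   3.  61.  48.]
cup scene [259.2, 256.2, 290.9, 303.0] 0.94 969
cup top [322.2, 179.5, 349.9, 202.0] 0.73 482
[0.5752 0.0008 0.0209 0.0162 0.0047] 0.09377974271774292
```

Emit:
{"name": "step_arm", "arguments": {"deltas": [{"dx": 0, "dy": -0.5, "dz": 25, "wx": 0, "wy": 0, "wz": 0}, {"dx": 0, "dy": -0.5, "dz": 25, "wx": 0, "wy": 0, "wz": 0}, {"dx": 0, "dy": -0.5, "dz": 25, "wx": 0, "wy": 0, "wz": 0}, {"dx": 0, "dy": -0.5, "dz": 25, "wx": 0, "wy": 0, "wz": 0}, {"dx": 0, "dy": -0.5, "dz": 25, "wx": 0, "wy": 0, "wz": 0}, {"dx": -15, "dy": 0, "dz": 0, "wx": 0, "wy": 0, "wz": 0}, {"dx": -15, "dy": 0, "dz": 0, "wx": 0, "wy": 0, "wz": 0}, {"dx": -10, "dy": 0, "dz": 0, "wx": 0, "wy": 0, "wz": 0}, {"dx": 0, "dy": 0, "dz": 0, "wx": 0, "wy": 0, "wz": 0}]}}

```text
t: 20.95
tcp_pos: [0.4762, 0.3023, 0.2192]
ee_rot: [-179.8, 0.5, 179.2]
wrist_force: [1.4, -1.0, 0.8]
width: 0.003
grasp_force: 0.0
```

Emit:
{"name": "step_arm", "arguments": {"deltas": [{"dx": -6, "dy": 0, "dz": 0, "wx": 0, "wy": 0, "wz": 0}, {"dx": -6, "dy": 0, "dz": 0, "wx": 0, "wy": 0, "wz": 0}, {"dx": -6, "dy": 0, "dz": 0, "wx": 0, "wy": 0, "wz": 0}, {"dx": -6, "dy": 0, "dz": 0, "wx": 0, "wy": 0, "wz": 0}, {"dx": -6, "dy": 0, "dz": 0, "wx": 0, "wy": 0, "wz": 0}, {"dx": -6, "dy": 0, "dz": 0, "wx": 0, "wy": 0, "wz": 0}, {"dx": -6, "dy": 0, "dz": 0, "wx": 0, "wy": 0, "wz": 0}, {"dx": -6, "dy": 0, "dz": 0, "wx": 0, "wy": 0, "wz": 0}, {"dx": -6, "dy": 0, "dz": 0, "wx": 0, "wy": 0, "wz": 0}, {"dx": -6, "dy": 0, "dz": 0, "wx": 0, "wy": 0, "wz": 0}]}}

```text
t: 21.78
tcp_pos: [0.5342, 0.3031, 0.2195]
ee_rot: [-179.8, 0.5, 179.4]
wrist_force: [-2.0, 0.4, 1.3]
width: 0.0
grasp_force: 0.9
```

Emit:
{"name": "step_arm", "arguments": {"deltas": [{"dx": -4, "dy": 0, "dz": 0, "wx": 0, "wy": 0, "wz": 0}, {"dx": -4, "dy": 0, "dz": 0, "wx": 0, "wy": 0, "wz": 0}, {"dx": 0, "dy": 0, "dz": 0, "wx": 0, "wy": 0, "wz": 0}]}}

```text
t: 22.03
tcp_pos: [0.5426, 0.3027, 0.2195]
ee_rot: [-179.8, 0.5, 179.4]
wrist_force: [0.3, 0.5, -0.3]
width: -0.003
grasp_force: 0.0
```

```bash
cat > lev.py <<'E'
from h import *
s=robot.state();print(s["t"],s["tcp_pos"],s["wrist_force"])
S=cap("scene");T=cap("top");r=[]
for n,c in(("scene",S),("top",T)):
    L=robot.spot_point("lever_tip",n);print(n,[(np.round(d["pixel"],1).tolist(),round(d["score"],2)) for d in L][:3])
    H=robot.spot_point("lever_hinge",n);print("hinge",[(np.round(d["pixel"],1).tolist(),round(d["score"],2),atz(c,d["pixel"],.057).round(3)) for d in H][:2])
    # dark ball blob near expected place
    e=proj(c,np.array([.56,.306,.17]));g=c["img"].max(2)
    u,v=e.astype(int);w=g[v-30:v+30,u-30:u+30]<45
    k,lab,st,ce=cv2.connectedComponentsWithStats(w.astype(np.uint8))
    print([(ce[i].round(1)+[u-30,v-30],st[i,4]) for i in range(1,k) if st[i,4]>20])
    if L: r.append(ray(c,L[0]["pixel"])); print("at z .171",atz(c,L[0]["pixel"],.171))
if len(r)==2: print(tri(r))
cv2.imwrite("pics/lev_%d.png"%int(s["t"]*100),np.hstack([cv2.resize(c["img"][v-50:v+50,u-50:u+50,::-1],(400,400),interpolation=cv2.INTER_CUBIC) for c in(S,T) for u,v in [proj(c,np.array([.56,.306,.1])).astype(int)]]))
E
python3 lev.py; ls pics
```

```text
22.0333 [0.54255051 0.30274083 0.21946007] [ 0.2615719   0.45000295 -0.29847347]
scene [([374.4, 371.6], 0.52), ([318.2, 339.1], 0.3)]
hinge [([364.5, 393.5], 0.93, array([0.573, 0.312, 0.057])), ([317.4, 322.0], 0.67, array([0.557, 0.133, 0.057]))]
[(array([381.6, 364.1]), np.int32(792))]
at z .171 [0.55894464 0.30851436 0.171     ]
top [([278.5, 190.2], 0.54)]
hinge [([218.3, 192.3], 0.59, array([0.563, 0.308, 0.057])), ([334.0, 184.1], 0.28, array([0.592, 0.001, 0.057]))]
[]
at z .171 [0.55696067 0.13822073 0.171     ]
(array([ 0.54530601,  0.21659103, -0.02383635]), [np.float64(0.07183828911173729), np.float64(0.07183828911173723)])
crop.png
held.png
lev_2203.png
low.png
rel.png
scene0.png
top0.png
w1.png
w2.png
```

Emit:
{"name": "step_arm", "arguments": {"deltas": [{"dx": -4, "dy": 0, "dz": 0, "wx": 0, "wy": 0, "wz": 0}, {"dx": -4, "dy": 0, "dz": 0, "wx": 0, "wy": 0, "wz": 0}, {"dx": 0, "dy": 0, "dz": 0, "wx": 0, "wy": 0, "wz": 0}, {"dx": 10, "dy": 0, "dz": 0, "wx": 0, "wy": 0, "wz": 0}, {"dx": 30, "dy": 0, "dz": 0, "wx": 0, "wy": 0, "wz": 0}, {"dx": 40, "dy": 0, "dz": 0, "wx": 0, "wy": 0, "wz": 0}, {"dx": 40, "dy": 0, "dz": 0, "wx": 0, "wy": 0, "wz": 0}, {"dx": 0, "dy": 0, "dz": 0, "wx": 0, "wy": 0, "wz": 0}]}}

```text
t: 23.0
tcp_pos: [0.4209, 0.3042, 0.2177]
ee_rot: [-179.6, 0.0, 179.8]
wrist_force: [-0.2, 0.4, -0.4]
width: -0.001
grasp_force: 0.0
```

```bash
python3 lev.py; ls pics|grep lev
```

```text
23.0 [0.42093734 0.30417165 0.21766257] [-0.22099717  0.42291987 -0.42625412]
scene [([366.2, 376.6], 0.59)]
hinge [([363.2, 390.6], 0.85, array([0.572, 0.306, 0.057]))]
[(array([366.3, 376.3]), np.int32(138))]
at z .171 [0.57649358 0.30644231 0.171     ]
top [([210.0, 182.5], 0.6)]
hinge [([221.5, 191.4], 0.68, array([0.565, 0.299, 0.057]))]
[]
at z .171 [0.57173103 0.3037557  0.171     ]
(array([0.57365067, 0.30544526, 0.16158347]), [np.float64(0.0007553386547791181), np.float64(0.0007553386547789103)])
lev_2203.png
lev_2300.png
```

View pics/lev_2300.png

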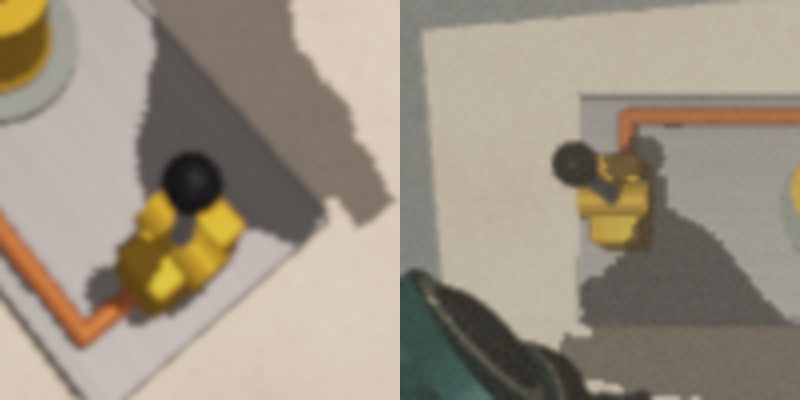

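```bash
python3 - <<'E'
from h import *
from scipy.optimize import least_squares
S=cap("scene");T=cap("top")
def ball(img,c,p):
    u,v=proj(c,np.array(p)).astype(int);g=cv2.resize(img[v-14:v+14,u-14:u+14],None,fx=4,fy=4,interpolation=cv2.INTER_CUBIC).max(2)
    b=(g<60).astype(np.uint8);b=cv2.morphologyEx(b,cv2.MORPH_OPEN,cv2.getStructuringElement(2,(25,25)))
    k,l,st,ce=cv2.connectedComponentsWithStats(b)
    if k<2: return None
    i=1+st[1:,4].argmax();return (ce[i]+.5)/4-.5+[u-14,v-14],st[i,4]/16
i0=[cv2.imread(f"pics/{n}0.png")[:,:,::-1] for n in("scene","top")]
obs=[]
for im,c,p,k in((i0[0],S,(.519,.306,.159),1),(i0[1],T,(.519,.306,.159),1),(S["img"],S,(.573,.306,.171),2),(T["img"],T,(.573,.306,.171),2)):
    o=ball(im,c,p);print(o,proj(c,np.array(p)));obs.append((o[0],c,k)) if o else None
def f(x):
    r=[]
    for o,c,k in obs:
        th=x[1+k];r+=list(proj(c,np.array([x[0]+.115*np.sin(th),x[1],.057+.115*np.cos(th)]))-o)
    return r
r=least_squares(f,[.57,.306,-.48,0]);print(r.x,np.round(r.fun,2))
E
```

```text
(array([388.53822725, 359.43964446]), np.float64(125.6875)) [389.26280225 359.35980755]
None [209.47734348 204.75282153]
(array([366.56328182, 375.87895511]), np.float64(169.875)) [367.53245049 375.22069246]
None [209.08519201 181.95562791]
[ 0.56588279  0.30594836 -0.39702888  0.08193501] [0. 0. 0. 0.]
```

```bash
python3 - <<'E'
from h import *
from scipy.optimize import least_squares
S=cap("scene");T=cap("top")
def ball(img,c,p,th):
    u,v=proj(c,np.array(p)).round().astype(int);g=cv2.resize(np.ascontiguousarray(img[v-12:v+12,u-12:u+12]),None,fx=4,fy=4,interpolation=cv2.INTER_CUBIC).max(2)
    b=(g<th).astype(np.uint8);b=cv2.morphologyEx(b,cv2.MORPH_OPEN,cv2.getStructuringElement(2,(25,25)))
    k,l,st,ce=cv2.connectedComponentsWithStats(b)
    if k<2: return None
    i=1+st[1:,4].argmax();return (ce[i]+.5)/4-.5+[u-12,v-12],st[i,4]/16
i0=[cv2.imread(f"pics/{n}0.png")[:,:,::-1] for n in("scene","top")]
for tt in(75,85,95):
    obs=[]
    for im,c,p,k,th in((i0[0],S,(.519,.306,.159),1,60),(i0[1],T,(.519,.306,.159),1,tt),(S["img"],S,(.573,.306,.171),2,60),(T["img"],T,(.573,.306,.171),2,tt)):
        o=ball(im,c,p,th)
        if o: obs.append((o[0],c,k)); print(o) if c is T else 0
    def f(x):
        r=[]
        for o,c,k in obs:
            th=x[1+k];r+=list(proj(c,np.array([x[0]+.115*np.sin(th),x[1],.057+.115*np.cos(th)]))-o)
        return r
    r=least_squares(f,[.57,.306,-.48,0]);print(tt,r.x,np.round(r.fun,2))
E
```

```text
(array([209.28622278, 205.25649079]), np.float64(74.625))
75 [ 0.57493068  0.30580498 -0.50766706  0.00414278] [ 0.54  0.1   0.42 -0.45 -0.07 -0.09]
(array([209.36392171, 205.14660266]), np.float64(84.625))
(array([208.46915094, 181.70575472]), np.float64(82.8125))
85 [ 0.57476116  0.30603449 -0.50461373 -0.00068578] [ 0.58  0.21  0.23 -0.4   0.32 -0.24  0.53 -0.51]
(array([209.47017426, 205.06936997]), np.float64(93.25))
(array([208.49148314, 181.7196318 ]), np.float64(90.8125))
95 [ 0.57495854  0.30598098 -0.50593791 -0.00250935] [ 0.53  0.22  0.15 -0.35  0.3  -0.26  0.53 -0.52]
```

The lever comes out at about 0.00 rad with sub-pixel residuals, and the cup is seated with the arm clear of everything, so I'm handing in.

```bash
python3 -c "
from plant import robot
print(robot.hand_in())"
```

```text
the job is handed in; nothing more can be done
None
```

The cup sits mouth down on the formerly empty peg and is let go, the lever stands upright (measured about 0.00 rad), nothing else was touched as far as I saw, and the job is handed in; the interface returned no verdict.

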